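# Clear the round kitchen timer

## Robot

A 6-joint arm with a two-finger parallel gripper is mounted at the origin on a cart in front of the work surface, level with it; the furniture and walls round the work are solid. World frame = base frame: x ahead of the robot, y to its left, z up, the work surface at z = 0. Lengths are in m, angles in rad, forces in N, time in s.
With the tool pointing down it reaches from about 0.225 to 0.875 m from the base axis. Payload 3.4 kg.
Tool frame: the origin (TCP) lies between the finger pads; the fingertips stand 11 mm ahead of it and the grasp point (between the pads) lies 8 mm behind it; z points along the fingers, y is the direction in which the jaws open and shut (so a half turn about z gives the same grasp; the last joint's range is limited). The gripper opens to 85 mm and grips with 20 to 120 N. Pads are 22 mm wide; open, the fingers measure 114 mm over their backs; the gripper's body (76 mm by 85 mm) begins 54 mm behind the grasp point. The pads swing forward as they close: fully open they stand 13 mm farther back than shut.
Start: joints at [1.159, 0.276, 1.505, -0, 1.361, -0.121], TCP at [0.165, 0.551, 0.242] pointing down, gripper open.
Joint ranges: [-2.89, 2.89], [-0.75, 2.08], [0.22, 2.7], [-1.18, 4.32], [0.11, 2.71], [-2.7, 2.7]. Speed limits (rad/s): [2.57, 2.57, 3.14, 3.14, 3.14, 3.14].

## Interface

Orientations are given as a rotation vector (axis times angle).
In Python, from cell import env gives the robot as it stands. Calls block until the motion is done:
- env.move_to(position, orientation): joint-space move of the TCP to a pose.
- env.servo_line(position, orientation=None, vel=0.15): straight line of the TCP; orientation=None keeps the orientation; vel is the mean speed in m/s.
- env.movej(angles): joint-space move.
- env.set_gripper(opening, force=None): finger opening in m; force is the grip in N (None keeps the last); returns when the fingers have stopped.
- env.wait(seconds).
- env.inverse_kinematics(position, orientation): joint angles nearest the present ones, or None.
- env.capture(name): name is "scene" or "top"; returns (picture, depth): 420x560x3 uint8, red, green, blue; 420x560 float32, m along the optical axis (not along the pixel's ray), 0 where there is no reading.
- env.camera_params(name): a dict with "K" (3x3 intrinsics, pixels), "world_from_camera" (4x4, takes a point from camera to world coordinates). Camera axes: x right, y down, z forward; pixel columns grow to the right and rows downward; lengths in m; the calibration is good to about 2 mm. A picture is of the moment at which its call begins. camera_params takes no time and is no camera call.
A pose or a line that the arm cannot do raises env.PlanningError and nothing moves.
- env.finish_job(): hands the job in, once; it reports no verdict.
Trained networks look in the newest picture that a camera, given by its name, has taken for a name from the list of things; names that differ only in an ending like _2 or _b are one class to them, and where a whole thing is asked for, a point or a joint stands for the part that bears it (a point fixed in the world has none). Each returns a list of dicts, best first, with "conf" (0 to 1); they miss things now and then, are a little off and sometimes report something else, mostly with a low value. They report only what shows in the picture. A call takes as long as a camera call.
- env.spot_in(camera, thing): "box" ([left, top, right, bottom] in pixels, round what is visible of it).
- env.masks_of(camera, thing): "region" (420x560 bool, what is visible of it) and "box" ([left, top, right, bottom] in pixels, round what is visible of it).
Readings, each from a call of its own:
- env.current_time_s(): time.
- env.current_joint_positions(): joint angles.
- env.current_joint_vel(): joint speeds.
- env.current_joint_torque(): joint torques, N m.
- env.current_tool_pos(): TCP position.
- env.current_ee_rot(): TCP orientation.
- env.current_wrist_force(): force on the tool from outside, world axes, zero at the start.
- env.current_ft_torque(): the same for the moment, N m.
- env.current_finger_gap(): finger opening in m.
Only numpy, scipy, OpenCV 4.12 (cv2) and the standard library are available. Lean on these libraries where they do the work, as an engineer would, in place of code of your own. Each camera call takes 0.05 s, during which the arm holds its last target. There are 200 camera calls.

## Task

Three grey kitchen timers stand among the things on the worktop. Clear the round one: with the fingertips press its white button all the way down, lightly, keep it down for about two seconds, then let it come up again and draw the hand away. Leave that timer standing where it is, without lifting or shoving it, and do not touch the square and the long timer or disturb anything else.

Things in the scene. Friction and masses are not known exactly. Their poses are not given: they have to be found in the camera images.
- timer_round: The timer whose body is a round disc, 96 mm in diameter. Grey plastic kitchen timer, about 0.3 kg, standing loose on rubber feet on the worktop; on its flat top, 36 mm up, a white round push button 40 mm across and a small dark display. Origin: centre of the underside; z up; -x is the display side, the button lies 14 mm from the centre towards +x.
- timer_square: The timer whose body is square, 88 x 88 mm. Grey plastic kitchen timer, about 0.3 kg, standing loose on rubber feet on the worktop; on its flat top, 36 mm up, a white round push button 40 mm across and a small dark display. Origin: centre of the underside; z up; -x is the display side, the button lies 14 mm from the centre towards +x.
- timer_long: The timer whose body is a narrow rectangle, 116 (x) x 64 (y) mm. Grey plastic kitchen timer, about 0.3 kg, standing loose on rubber feet on the worktop; on its flat top, 36 mm up, a white round push button 40 mm across and a small dark display. Origin: centre of the underside; z up; -x is the display side, the button lies 22 mm from the centre towards +x.
- timer_round_press (a point): centre of the upper face of the round timer's round white push button (40 mm across). At rest it is 45 mm above the worktop, 9 mm proud of the timer's flat top; it goes straight down 6 mm. x, y are parallel to the timer's.
- timer_round_button (a joint): the push button of the round timer: 0 = up (at rest), grows as it is pressed down, 0.006 m = fully down. A spring starts to give at 2 N, needs 5 N at full travel and lifts the button back when let go.
- timer_square_press (a point): centre of the upper face of the square timer's round white push button (40 mm across). At rest it is 45 mm above the worktop, 9 mm proud of the timer's flat top; it goes straight down 6 mm. x, y are parallel to the timer's.
- timer_square_button (a joint): the push button of the square timer: 0 = up (at rest), grows as it is pressed down, 0.006 m = fully down. A spring starts to give at 2 N, needs 5 N at full travel and lifts the button back when let go.
- timer_long_press (a point): centre of the upper face of the long timer's round white push button (40 mm across). At rest it is 45 mm above the worktop, 9 mm proud of the timer's flat top; it goes straight down 6 mm. x, y are parallel to the timer's.
- timer_long_button (a joint): the push button of the long timer: 0 = up (at rest), grows as it is pressed down, 0.006 m = fully down. A spring starts to give at 2 N, needs 5 N at full travel and lifts the button back when let go.
- garlic: Head of garlic, 60 x 57 x 58 mm, near the robot. Origin: centre of its underside. Loose; not to be disturbed.
- lemon: Yellow lemon, 72 x 57 x 58 mm, near the robot. Origin: centre of its underside. Loose; not to be disturbed.
- tin: Low round food tin, 86 mm across, 40 mm high, behind the timers. Origin: centre of its underside. Loose; not to be disturbed.
- mug: White mug with handle, 84 x 115 mm, 89 mm high, behind the timers. Origin: centre of its underside. Loose; not to be disturbed.
- spice_jar: Spice jar with screw cap, 45 mm across, 106 mm high, behind the timers. Origin: centre of its underside. Loose; not to be disturbed.
- teaspoon: Metal teaspoon lying flat, 130 x 27 x 11 mm, close to the robot. Origin: centre of its underside. Loose; not to be disturbed.

How it is judged:
On the way:
1. the round timer's button is held down by the fingers for 1.5 s (value of joint timer_round_button above 0.0045 m and contact force between the fingers and timer_round above 1 N), for 1.5 s.
At the end, for the whole second after the job is handed in: All three buttons are up (less than 1 mm down); the round timer stands flat (within 0.05 rad), at rest, within 15 mm of where it began; the other two timers are within 10 mm, and the garlic, lemon, tin, mug, spice jar and teaspoon within 20 mm of where they began (value of joint each of timer_round_button, timer_square_button, timer_long_button below 0.001 m and distance of timer_round from where it was at the start of the episode below 0.015 m and angle between timer_round's own z axis and vertical below 0.05 rad and linear speed of timer_round below 0.02 m/s and distance of each of timer_square, timer_long from where it was at the start of the episode below 0.01 m and distance of each of garlic, lemon, tin, mug, spice_jar, teaspoon from where it was at the start of the episode below 0.02 m); the robot touches nothing.
It fails at once if the button of the square or the long timer is pressed (over 1.5 mm) (value of joint any of timer_square_button, timer_long_button above 0.0015 m).
It fails at once if the square or the long timer is touched by the robot (over 1 N) or shifted over 10 mm (contact force between any of the fingers, the arm and timer_square above 1 N or contact force between any of the fingers, the arm and timer_long above 1 N or distance of any of timer_square, timer_long from where it was at the start of the episode above 0.01 m).
It fails at once if the round timer is pressed hard (over 30 N) (contact force between any of the fingers, the arm and timer_round above 30 N).
It fails at once if the round timer is lifted (over 8 mm), shoved over 25 mm or tipped (over 0.15 rad) (height (world z) of timer_round above 0.008 m or distance of timer_round from where it was at the start of the episode above 0.025 m or angle between timer_round's own z axis and vertical above 0.15 rad).
It fails at once if the garlic, lemon, tin, mug, spice jar or teaspoon is moved over 20 mm (distance of any of garlic, lemon, tin, mug, spice_jar, teaspoon from where it was at the start of the episode above 0.02 m).
It also fails if it takes over 40 s, if anything falls off the work surface, if the arm or the gripper's body presses on something with over 40 N, if the wrist force passes 120 N, or if a joint passes its speed limit or range.

## Working session

There is one attempt and no reset: what is moved stays moved. The work goes in short steps, each a Python script; the robot and the scene stay as the last script left them, time stands still between calls to the robot, and variables do not carry over. Pictures are saved under pics/ and viewed, about 8 in all and at most 12, crops included, and the job is handed in when it is done.

```bash
mkdir -p pics
python3 - <<'E'
from cell import env
import cv2,numpy as np
for c in ("scene","top"):
    p,d=env.capture(c); cv2.imwrite(f"pics/{c}0.png",p[:,:,::-1]); np.save(f"pics/{c}0.npy",d)
    P=env.camera_params(c);K=np.array(P["K"]);T=np.array(P["world_from_camera"])
    print(c,T[:3,3].round(3),K[0,0])
    for t in ("timer_round","timer_square","timer_long","timer_round_press"):
        for r in env.masks_of(c,t)[:3]:
            v,u=np.nonzero(r["region"]&(d>0)); z=d[v,u]
            X=(np.c_[(u-K[0,2])/K[0,0]*z,(v-K[1,2])/K[1,1]*z,z]@T[:3,:3].T+T[:3,3])
            m=(X[:,2]>.03)
            print(t,round(r["conf"],2),np.array(r["box"]).round(),X[m].min(0).round(3),X[m].max(0).round(3) if m.any() else "")
print(env.current_time_s(),env.current_ee_rot())
E
```

```text
scene [0.206 0.533 0.967] 421.1296607811844
timer_round 0.83 [298. 158. 332. 190.] [ 0.485 -0.262  0.03 ] [ 0.579 -0.166  0.051]Traceback (most recent call last):
  File "<stdin>", line 12, in <module>
    return umr_minimum(a, axis, None, out, keepdims, initial, where)
ValueError: zero-size array to reduction operation minimum which has no identity
```

```bash
cat > h.py <<'E'
from cell import env
import cv2,numpy as np
def cloud(c,d):
    P=env.camera_params(c);K=np.array(P["K"]);T=np.array(P["world_from_camera"])
    v,u=np.indices(d.shape)
    X=np.stack([(u-K[0,2])/K[0,0]*d,(v-K[1,2])/K[1,1]*d,d],-1)@T[:3,:3].T+T[:3,3]
    X[d==0]=np.nan
    return X
E
python3 - <<'E'
from h import *
ims=[]
for c in ("scene","top"):
    p,d=env.capture(c); cv2.imwrite(f"pics/{c}1.png",p[:,:,::-1])
    X=cloud(c,d)
    print(c,np.array(env.camera_params(c)["world_from_camera"]).round(3).tolist())
    for t in ("timer_round","timer_square","timer_long"):
        for r in env.masks_of(c,t)[:3]:
            Y=X[r["region"]]; Y=Y[Y[:,2]>.03]
            print(t,round(r["conf"],2),np.array(r["box"]).round(), (Y.min(0).round(3),Y.max(0).round(3)) if len(Y) else np.nanmedian(X[r["region"]],0))
print(env.current_time_s(),env.current_ee_rot())
E
```

```text
scene [[-0.871, -0.395, 0.293, 0.206], [-0.492, 0.709, -0.505, 0.533], [-0.008, -0.584, -0.812, 0.967], [0.0, 0.0, 0.0, 1.0]]
timer_round 0.64 [297. 156. 331. 187.] (array([ 0.485, -0.259,  0.03 ]), array([ 0.58 , -0.167,  0.05 ]))
timer_square 0.59 [248. 276. 287. 318.] (array([0.399, 0.124, 0.03 ]), array([0.512, 0.238, 0.05 ]))
timer_long 0.6 [275. 205. 316. 248.] (array([ 0.437, -0.068,  0.03 ]), array([0.56 , 0.038, 0.051]))
top [[-0.013, -0.987, 0.158, 0.382], [-1.0, 0.013, 0.004, -0.008], [-0.006, -0.158, -0.987, 1.1], [0.0, 0.0, 0.0, 1.0]]
timer_round 0.94 [348. 193. 391. 234.] (array([ 0.49 , -0.259,  0.03 ]), array([ 0.584, -0.166,  0.048]))
timer_square 0.88 [188. 226. 235. 271.] (array([0.402, 0.126, 0.03 ]), array([0.516, 0.24 , 0.048]))
timer_long 0.97 [269. 207. 311. 257.] (array([ 0.439, -0.068,  0.03 ]), array([0.564, 0.037, 0.049]))
timer_long 0.25 [288. 213. 302. 229.] (array([ 0.502, -0.046,  0.032]), array([ 0.543, -0.008,  0.049]))
0.5 [-4.55082293e-01 -3.10843380e+00  5.35383478e-05]
```

View pics/scene1.png

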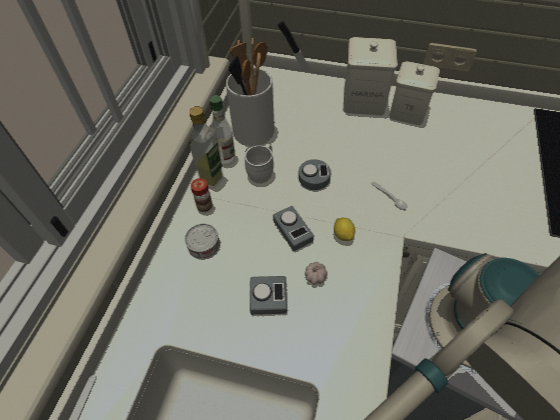

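View pics/top1.png

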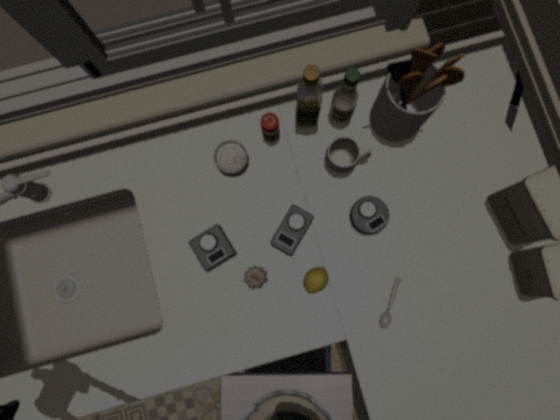

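The scene view has the round timer at (314,174) with its button at (310,170). The top view has it at (370,214) with its button at (368,210). The mug stands behind it. The masks agree with both pictures, so next I'll locate the button itself.

Run:
```python
from h import *
for c in ("scene","top"):
    p,d=env.capture(c); X=cloud(c,d); g=cv2.cvtColor(p,cv2.COLOR_RGB2GRAY)
    R=env.masks_of(c,"timer_round")[0]["region"]
    th,_=cv2.threshold(g[R].reshape(-1,1),0,255,cv2.THRESH_OTSU)
    W=(R&(g>th)).astype(np.uint8)
    n,L,S,C=cv2.connectedComponentsWithStats(W); i=1+S[1:,4].argmax()
    B=X[L==i]; Y=X[R]; Y=Y[Y[:,2]>.03]
    print(c,th,"button",S[i],C[i],np.nanmedian(B,0).round(4),"range",np.nanmin(B,0).round(3),np.nanmax(B,0).round(3),
      "body",((Y.min(0)+Y.max(0))/2).round(4))
    r,=[env.masks_of(c,"timer_round_press")]
    H=X[R&(X[...,2]>.0415)]; print("high",len(H),H.mean(0).round(4),H.min(0).round(3),H.max(0).round(3))
    if c=="top": cv2.imwrite("pics/crop.png",cv2.resize(p[120:270,270:440,::-1],None,fx=4,fy=4))
# IK for candidate yaws
from scipy.spatial.transform import Rotation as Q
for a in range(0,180,30):
    o=(Q.from_euler('z',a,degrees=True)*Q.from_rotvec([np.pi,0,0])).as_rotvec()
    q=env.inverse_kinematics([.545,-.206,.12],o); print(a,None if q is None else np.round(q,2))
```

```text
scene 75.0 button [299 160  33  24 487] [314.30390144 171.15400411] [ 0.5348 -0.2077  0.0378] range [ 0.487 -0.276  0.001] [ 0.58  -0.167  0.051] body [ 0.5329 -0.2123  0.0408]
high 123 [ 0.5435 -0.2064  0.0455] [ 0.504 -0.241  0.042] [ 0.565 -0.179  0.051]
top 76.0 button [360 202  16  15 180] [367.4        208.71666667] [ 0.5493 -0.2047  0.0437] range [ 0.531 -0.224  0.039] [ 0.567 -0.187  0.049] body [ 0.537  -0.2119  0.0394]
high 174 [ 0.5486 -0.2054  0.0441] [ 0.529 -0.224  0.042] [ 0.567 -0.187  0.049]
0 [-0.48  0.38  1.67 -0.    1.09  1.09]
30 [-0.48  0.38  1.67 -0.    1.09  0.57]
60 [-0.48  0.38  1.67 -0.    1.09  0.04]
90 [-0.48  0.38  1.67  0.    1.09 -0.48]
120 [-0.48  0.38  1.67  0.    1.09 -1.  ]
150 [-0.48  0.38  1.67  0.    1.09 -1.53]
```

View pics/crop.png

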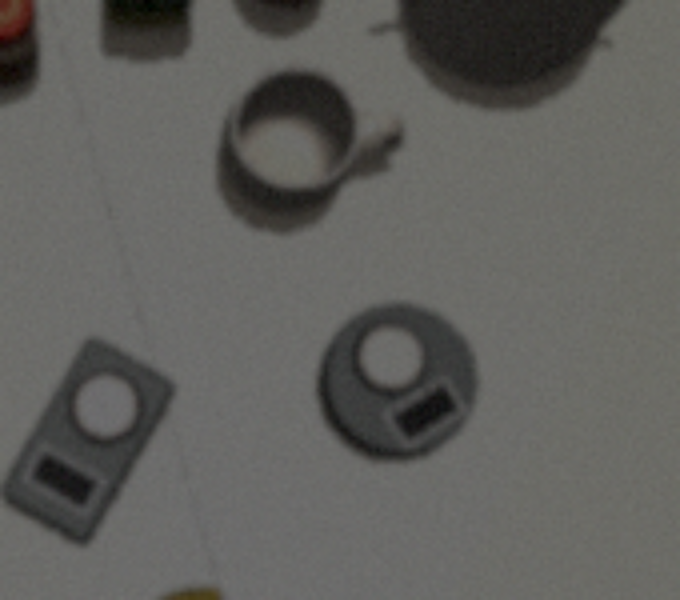

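The top view puts the button at about (0.549, -0.205, 0.044), 14 mm from the body centre as specified. The scene camera reads 4 mm less in x. I'll use (0.548, -0.205), close the fingers, hover, and zero the wrist force.

Run:
```python
from h import *
from scipy.spatial.transform import Rotation as Q
o=(Q.from_euler('z',60,degrees=True)*Q.from_rotvec([np.pi,0,0])).as_rotvec()
env.set_gripper(0.0,20)
env.move_to([.548,-.205,.20],o)
env.servo_line([.548,-.205,.075],o,vel=.08)
env.wait(.3)
print(env.current_time_s(),env.current_tool_pos(),env.current_wrist_force(),env.current_finger_gap())
for c in ("scene","top"):
    p,d=env.capture(c); q=p[110:230,240:400] if c=="scene" else p[150:270,300:460]
    cv2.imwrite(f"pics/hov_{c}.png",cv2.resize(q[:,:,::-1],None,fx=4,fy=4))
a=cv2.imread("pics/hov_scene.png");b=cv2.imread("pics/hov_top.png")
cv2.imwrite("pics/hov.png",cv2.resize(np.vstack([a,b]),(400,600)))
```

```text
6.55 [ 0.54806883 -0.20505693  0.07520534] [-0.32338902 -0.48996079  0.60399242] 0.00020188571410860936
```

View pics/hov.png

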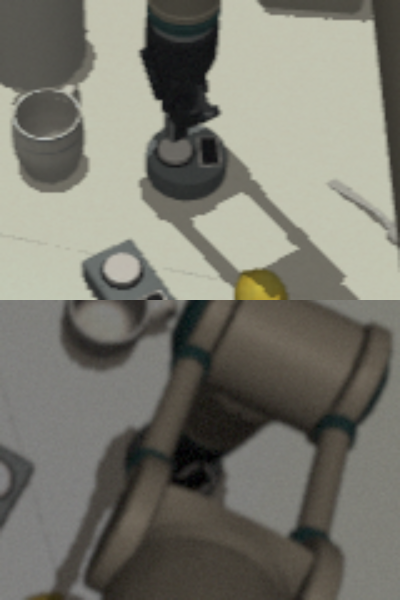

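In the scene crop the shut fingertips hang right over the white button at about (178,140), clear of everything else. The arm hides the timer in the top view. Next I'll press in small steps, watching the wrist force.

Run:
```python
from h import *
f=lambda: np.mean([env.current_wrist_force()[2] for _ in range(3)])
f0=f(); x,y=.548,-.205
env.servo_line([x,y,.060],vel=.03)
z=.060; log=[]
while z>.042:
    z-=.001; env.servo_line([x,y,z],vel=.02); env.wait(.1)
    F=f()-f0; log.append((round(z,4),round(env.current_tool_pos()[2],4),round(F,2)))
    if F>9: break
print(log,env.current_time_s())
F=f()-f0
if F>6:
    for _ in range(5):
        env.wait(.45); print(round(f()-f0,2),env.current_tool_pos().round(4) if hasattr(env.current_tool_pos(),'round') else env.current_tool_pos())
    env.servo_line([x,y,.075],vel=.03); env.servo_line([x,y,.2],vel=.1)
print(env.current_time_s(),f()-f0)
```

```text
[(0.059, np.float64(0.0591), np.float64(0.78)), (0.058, np.float64(0.058), np.float64(0.59)), (0.057, np.float64(0.057), np.float64(-0.35)), (0.056, np.float64(0.0561), np.float64(1.98)), (0.055, np.float64(0.0552), np.float64(2.7)), (0.054, np.float64(0.0541), np.float64(2.6)), (0.053, np.float64(0.0531), np.float64(3.17)), (0.052, np.float64(0.0521), np.float64(4.79)), (0.051, np.float64(0.0511), np.float64(4.58)), (0.05, np.float64(0.0501), np.float64(5.15)), (0.049, np.float64(0.05), np.float64(11.29))] 11.15
11.19 [ 0.5482 -0.2051  0.05  ]
10.02 [ 0.5482 -0.2051  0.05  ]
9.51 [ 0.5482 -0.2051  0.05  ]
11.04 [ 0.5482 -0.2051  0.05  ]
11.32 [ 0.5482 -0.2051  0.05  ]
15.8167 -0.2997910789469122
```

The force profile fits the spec: contact at TCP height 56 mm, about 5 N at full travel, then a hard stop. The button was held for 2.25 s at about 10–11 N. I'll move the arm aside and check the scene before handing in.

Run:
```python
from h import *
env.movej([1.159,.276,1.505,0,1.361,-.121])
p,d=env.capture("top"); cv2.imwrite("pics/end.png",p[:,:,::-1]); X=cloud("top",d)
for t in ("timer_round","timer_square","timer_long"):
    R=env.masks_of("top",t)[0]["region"]; Y=X[R]; Y=Y[Y[:,2]>.03]; H=X[R&(X[...,2]>.0415)]
    print(t,((Y.min(0)+Y.max(0))/2).round(4),H.mean(0).round(4),len(H))
a=cv2.imread("pics/top1.png"); D=cv2.absdiff(cv2.medianBlur(a,3),cv2.medianBlur(p[:,:,::-1].copy(),3)).max(2)
v,u=np.nonzero(D[100:340]>25); print("changed px",len(v), (u.min(),u.max(),v.min()+100,v.max()+100) if len(v) else "")
print(env.current_time_s(),env.current_wrist_force())
env.finish_job()
```

```text
timer_round [ 0.5371 -0.2123  0.0397] [ 0.549  -0.2052  0.0442] 168
timer_square [0.4601 0.1811 0.0404] [0.4718 0.1893 0.0445] 182
timer_long [ 0.5011 -0.0171  0.0393] [ 0.5203 -0.0276  0.044 ] 173
changed px 0 
18.9917 [ 0.01595871 -0.2936082  -0.37524688]
the job is handed in; nothing more can be done
```

View pics/end.png

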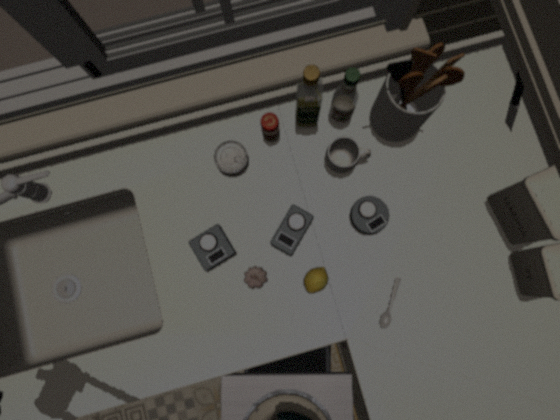

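I pressed the round timer's button all the way down with the closed fingertips and held it for about 2.3 s at 10–11 N. Then I let it come up, drew the arm back to its start pose and handed the job in at about 19 s.

- **Press:** contact came at the expected height, the force rose to about 5 N over 6 mm, and then the button hit its stop. That matches the spring described.
- **After the press:** the top camera puts the round timer within 0.5 mm of where it began. Its button top reads 44.2 mm, against 44.1 mm before, so it is back up.
- **Everything else:** no pixel across the worktop area changed between the before and after pictures, and the wrist force was back near zero.
- **Disagreement:** the two cameras differed by about 4 mm in x on the round timer's position. I followed the top camera, since its button-to-centre distance matched the given 14 mm. No check failed.

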